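Fetch the tea caddy from the drawer

ROBOT

A 6-joint arm with a two-finger parallel gripper is mounted at the origin on the work surface. World frame = base frame: x ahead of the robot, y to its left, z up, the work surface at z = 0. Lengths are in m, angles in rad, forces in N, time in s.
With the tool pointing down it reaches from about 0.25 to 0.775 m from the base axis. Payload 8.9 kg.
Tool frame: the origin (TCP) lies between the finger pads, 19 mm behind the fingertips; this is the grasp point; z points along the fingers, y is the direction in which the jaws open and shut (so a half turn about z gives the same grasp; the last joint's range is limited). The gripper opens to 85 mm and grips with 20 to 120 N. Pads are 22 mm wide; open, the fingers measure 114 mm over their backs; the gripper's body (76 mm by 85 mm) begins 54 mm behind the grasp point. The pads swing forward as they close: fully open they stand 13 mm farther back than shut.
Start: joints at [1.035, 0.291, -0.153, 1.127, 0, 1.431], TCP at [0.203, 0.484, 0.25] pointing down, gripper open.
Joint ranges: [-2.52, 2.52], [-0.91, 1.74], [-1.3, 1.37], [-1.96, 2.02], [-1.52, 1.47], [-3.14, 3.14]. Speed limits (rad/s): [2.22, 2.22, 2.79, 3.14, 3.14, 3.14].

INTERFACE

Orientations are given as a rotation vector (axis times angle).
In Python, from bench import get_obs, cams, job gives the robot as it stands.
- The arm moves only by the tool carry_out, never from a script. Its argument "series" is a list of rows, each a list of 7 numbers: the turn, a rotation vector about the world's x, y, z in degrees, then the shift along the world's x, y, z in mm, then the gripper's target within -1 to 1 (fully open at 1, half-way at 0, shut at -1). In form: [[ax, ay, az, x, y, z, jaw], ...]. A call has 1 to 20 rows; each row is the pose to reach, as a shift and turn from the pose commanded when the call began; what a row does not reach only later rows make up. A row lasts 1/10 s, in which the tool goes at most 50 mm and 8.59 degrees, less where a joint would pass 70% of its speed; a pose out of reach is approached as far as the arm can. A call with a gripper value outside its range is refused whole. The fingers move at their own pace and stop on an object; "newtons" is the grip in N (left out, the last holds). Time passes only in rows, so rows that repeat a pose let the fingers close. It gives the time, the measured TCP pose, the force and the opening at its end, in the units of the state.
- get_obs(): the state, without advancing time (a new reading comes with each control period).
- cams.read_camera(name): name is "scene" or "top"; returns a dict with "pixels" (480x640x3 uint8, blue, green, red), "K" (3x3 intrinsics, pixels), "R" (3x3) and "t" (3): a world point X has camera coordinates R X + t. Camera axes: x right, y down, z forward; pixel columns grow to the right and rows downward; lengths in m; the calibration is good to about 2 mm. A picture is of the moment at which its call begins. There is no depth.
- job.finish_job(): hands the job in, once; it reports no verdict.
The state is a dict: "time_s": time; "joint_pos": joint angles; "joint_velocities": joint speeds; "joint_efforts": joint torques, N m; "tcp_pos": TCP position; "orientation": TCP orientation; "contact_force": force on the tool from outside, world axes, zero at the start; "wrist_torque": the same for the moment, N m; "grip_width": finger opening in m.
Only numpy, scipy, OpenCV 4.12 (cv2) and the standard library are available. Lean on these libraries where they do the work, as an engineer would, in place of code of your own. Each camera call takes 0.05 s, during which the arm holds its last target. There are 200 camera calls.

TASK

Pull the tea cabinet's drawer all the way out to its stop by its steel pull, then lift the square tin out and stand it upright on the free part of the serving board, setting it down gently. Leave the drawer fully open with the two round tins standing in it, and do not disturb the mug or the teapot.

Things in the scene. Friction and masses are not known exactly. Their poses are not given: they have to be found in the camera images.
- tea_cabinet: Fixed wooden cabinet on the robot's left, front turned to the right, 240 deep (x) x 320 wide (y) x 165 high. Origin: on the table, at the middle of the front face's foot; it faces its -x. Its worktop (145 to 165 mm up) overhangs the front by 25 mm and blocks a tool pointing straight down at the pull: tilt it 30 to 45 degrees, body leaning off the cabinet. Crockery on the worktop reaches 225 mm up.
- tea_drawer (a joint): How far the drawer is out, in m: 0 shut (it may start up to 10 mm ajar), 0.165 at its stop. It slides along the cabinet's -x with about 3 N of friction and stays where it is left. The drawer front is 290 wide, 16 thick, its bottom 20 mm and its top 120 mm above the table.
- drawer_pull (a point): Grip point on the drawer's plain steel pull, a flat-sided bar sticking 50 mm straight out (along the drawer's -x) from the middle of the front: 18 wide (y), 26 high (z). The point is on its axis, 35 mm out from the front, 60 mm above the table. Axes are those of the cabinet; it moves with the drawer.
- drawer_floor (a point): Point on the drawer's inner floor, 28 mm above the table, 74 mm behind its outer front face. Moves with the drawer; axes as the cabinet's. Three compartments along y (centres about -90, 0, +90 mm) with low walls 20 mm high between, one tin in each, any order. The drawer's side walls (inner faces y = +-132 mm) stand 40 mm above the floor.
- square_tin: Plain metal tea tin, square: 44 x 44 with a 46 x 46 lid (top 17 mm), 85 high, 0.17-0.35 kg; the only square one of three. Origin: centre of its underside, z up. Stands in the drawer, sides within 0.2 rad of the cabinet's. With the drawer at its stop it can be taken from straight above, fingers closing along the cabinet's y, pads near its top.
- round_tin_a: Plain metal round tin, 50 mm across, 78 high. Origin: centre of its underside. Stays in the drawer.
- round_tin_b: Same as round_tin_a, in another compartment.
- board: Fixed dark wooden serving board, 240 (x) x 160 (y) x 18 thick, with a 55 mm long grip tongue beyond its -x end. Origin: centre of the underside of the 240 x 160 part, on the table. The mug stands on its +x half; the -x half is free.
- mug: White mug, 76 mm across, 70 high, handle on one side, standing on the board's +x half. Origin: centre of its underside.
- teapot: White teapot, 132 mm across and 143 high, standing beyond board and drawer. Origin: centre of its underside.

How it is judged:
On the way:
1. the drawer is pulled out to its stop with the square tin still standing in it (value of joint tea_drawer above 0.158 m and z of square_tin in the frame of drawer_floor between -0.006 and 0.012 m and y of square_tin in the frame of drawer_floor between -0.135 and 0.135 m and angle between square_tin's own z axis and vertical below 0.2 rad), for 0.2 s.
At the end, for the whole second after the job is handed in: The drawer is out to within 10 mm of its stop; the square tin stands at rest, upright within 6 degrees, on the 240 x 160 part of the board itself (its centre at least 15 mm inside each edge); both round tins still stand in the drawer (value of joint tea_drawer above 0.155 m and x of square_tin in the frame of board between -0.105 and 0.105 m and y of square_tin in the frame of board between -0.065 and 0.065 m and z of square_tin in the frame of board between 0.013 and 0.023 m and angle between square_tin's own z axis and vertical below 0.1 rad and linear speed of square_tin below 0.02 m/s and z of round_tin_a in the frame of drawer_floor between -0.006 and 0.012 m and y of round_tin_a in the frame of drawer_floor between -0.135 and 0.135 m and angle between each of round_tin_a, round_tin_b's own z axis and vertical below 0.2 rad and z of round_tin_b in the frame of drawer_floor between -0.006 and 0.012 m and y of round_tin_b in the frame of drawer_floor between -0.135 and 0.135 m); the robot touches nothing.
It fails at once if the mug is shifted more than 25 mm (distance of mug from where it was at the start of the episode above 0.025 m).
It fails at once if the teapot is shifted more than 25 mm (distance of teapot from where it was at the start of the episode above 0.025 m).
It fails at once if the square tin is dropped (falls free faster than 0.7 m/s, about 25 mm) (linear speed of square_tin above 0.7 m/s and contact force between the fingers and square_tin below 0.1 N).
It also fails if it takes over 64 s, if anything falls off the work surface, if the arm or the gripper's body presses on something with over 40 N, if the wrist force passes 120 N, or if a joint passes its speed limit or range.

## Working session

There is one attempt and no reset: what is moved stays moved. The work goes in short steps, Python scripts to look and compute and a tool call to move; the robot and the scene stay as the last step left them, time stands still between calls to the robot, and variables do not carry over. Pictures are saved under pics/ and viewed, about 8 in all and at most 12, crops included, and the job is handed in when it is done.

Besides the shell and the picture viewer there is one more tool, called after "Request:" by a JSON object that holds its "api" and its "payload". carry_out: Moves the arm, as the interface text tells. Its arguments: {"type":"object","properties":{"series":{"type":"array","items":{"type":"array","items":{"type":"number"}}},"newtons":{"type":"number"}},"required":["series"]}

```bash
mkdir -p pics; cat > h.py <<'E'
import numpy as np, cv2
from bench import get_obs, cams, job
def shot(n,f):
    c=cams.read_camera(n); cv2.imwrite(f'pics/{f}.png',c['pixels']); np.savez(f'pics/{f}.npz',K=c['K'],R=c['R'],t=c['t']); return c
def load(f): return np.load(f'pics/{f}.npz')
def ray(c,uv,z):
    K,R,t=np.array(c['K']),np.array(c['R']),np.array(c['t']).ravel()
    o=-R.T@t; d=R.T@np.linalg.inv(K)@np.array([uv[0],uv[1],1.]); return o+d*(z-o[2])/d[2]
def proj(c,X):
    K,R,t=np.array(c['K']),np.array(c['R']),np.array(c['t']).ravel()
    p=K@(R@np.array(X)+t); return p[:2]/p[2]
E
python3 - <<'E'
from h import *
for n in('scene','top'):
    c=shot(n,n+'0'); print(n,-np.array(c['R']).T@np.array(c['t']).ravel(), c['K'][0][0])
o=get_obs(); print(o['tcp_pos'],o['orientation'],o['grip_width'],o['time_s'])
E
```

```text
scene [0.43483584 0.23591256 0.95959834] 464.47978770898095
top [0.55879953 0.01994359 1.32140574] 596.6266620919185
[0.20270476 0.4838991  0.24950807] [-6.19183741e-01 -3.07958199e+00  1.66742447e-03] 0.08532929178783742 0.1
```

View pics/scene0.png

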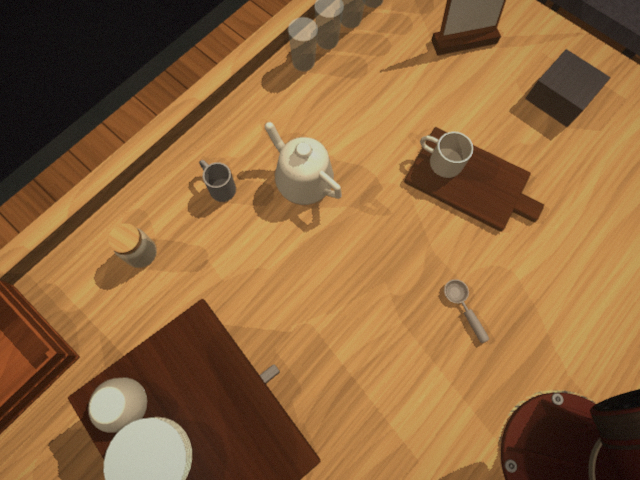

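View pics/top0.png

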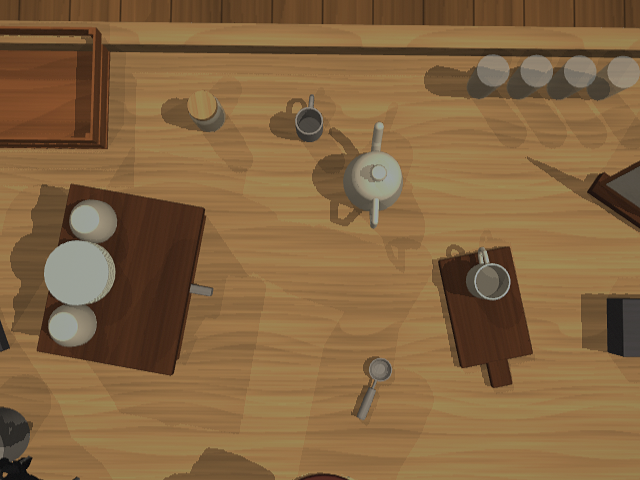

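The top view (3 m scale clear): worktop corners at about (70,184), (205,207), (173,375) and (38,350). The pull tip is at (212,291). The board corners are (439,261), (511,247), (532,354) and (461,367), with the mug at (489,282) and the teapot at (376,175). The scene view shows the same layout, with the pull tip at (277,370).

```bash
python3 - <<'E'
from h import *
c=load('top0'); s=load('scene0'); np.set_printoptions(precision=4,suppress=True)
W=[ray(c,p,.165)[:2] for p in [(70,184),(205,207),(173,375),(38,350)]]; print('worktop',*W)
for a in range(4): print(np.linalg.norm(W[a]-W[(a+1)%4]))
d=(W[1]-W[0]+W[2]-W[3]); yaw=np.arctan2(*d[::-1]); e=W[2]-W[1]; 
print('out dir deg',np.degrees(yaw),'edge+90',np.degrees(np.arctan2(*e[::-1]))+90)
u=np.array([np.cos(yaw),np.sin(yaw)]); print('front foot',(W[1]+W[2])/2-.025*u)
Ws=[ray(s,p,.165)[:2] for p in [(204,300),(318,460)]]; print('scene corners',*Ws)
print('pull tip top cam', [ray(c,p,.073)[:2] for p in [(213,288),(211,296)]], 'scene',[ray(s,p,.073)[:2] for p in [(275,365),(279,373)]])
B=[ray(c,p,.018)[:2] for p in [(439,261),(511,247),(532,354),(461,367)]];print('board',*B)
b=sum(B)/4; v=(B[0]+B[1]-B[2]-B[3]);print('c',b,'x dir deg',np.degrees(np.arctan2(*v[::-1])))
print('mug',ray(c,(490,282),.07),'pot',ray(c,(378,172),.143))
E
```

```text
worktop [0.7264 0.4999] [0.684  0.2368] [0.3601 0.292 ] [0.4056 0.5515]
0.2665878079340301
0.3284972083913223
0.26344948112647915
0.3249505506079799
out dir deg -99.54356657585735 edge+90 260.32514183172486
front foot [0.5262 0.289 ]
scene corners [0.6782 0.2418] [0.3633 0.2981]
pull tip top cam [array([0.5245, 0.2342]), array([0.5079, 0.238 ])] scene [array([0.5209, 0.239 ]), array([0.5057, 0.2444])]
board [ 0.5862 -0.2489] [ 0.6182 -0.4069] [ 0.3861 -0.4508] [ 0.3569 -0.2963]
c [ 0.4869 -0.3508] x dir deg 11.194097801246825
mug [ 0.542  -0.3452  0.07  ] pot [ 0.7596 -0.1018  0.143 ]
```

```bash
cat >> h.py <<'E'
from scipy.spatial.transform import Rotation as Ro
U=np.array([np.cos(np.radians(-99.6)),np.sin(np.radians(-99.6)),0]); WY=np.array([-U[1],U[0],0])  # drawer out dir; jaw axis
def toolR(tilt,y=WY,u=U):
    t=np.radians(tilt); z=-u*np.sin(t)+np.array([0,0,-np.cos(t)]); return np.c_[np.cross(y,z),y,z]
def go(P,R):
    o=get_obs(); R0=Ro.from_rotvec(o['orientation']); 
    best=min(((Ro.from_matrix(np.c_[s*R[:,0],s*R[:,1],R[:,2]])*R0.inv()).as_rotvec(degrees=True) for s in(1,-1)),key=np.linalg.norm)
    print('turn',best.round(2),'shift',((np.array(P)-o['tcp_pos'])*1e3).round(1))
E
python3 - <<'E'
from h import *
R=toolR(38); G=np.array([.5175,.253,.06]); A=G-.1*R[:,2]; print(A,U,R[:,2])
go(A,R)
E
```

```text
[0.50723269 0.19229602 0.13880108] [-0.16676875 -0.98599604  0.        ] [ 0.10267309  0.60703977 -0.78801075]
turn [ 35.86  19.67 -73.87] shift [ 304.5 -291.6 -110.7]
```

Request:
{"api": "carry_out", "payload": {"series": [[0,0,0,0,0,45,1],[0,0,0,0,0,80,1],[4,2,-8,30,-45,80,1],[7,4,-15,60,-90,80,1],[11,6,-22,95,-130,80,1],[14,8,-30,130,-165,80,1],[18,10,-37,165,-200,80,1],[22,12,-44,200,-240,80,1],[25,14,-52,235,-270,70,1],[29,16,-59,270,-290,40,1],[32,18,-67,304,-292,0,1],[35.86,19.67,-73.87,304,-292,-40,1],[35.86,19.67,-73.87,304,-292,-80,1],[35.86,19.67,-73.87,304,-292,-110,1],[35.86,19.67,-73.87,304,-292,-110,1],[35.86,19.67,-73.87,304,-292,-110,1]]}}

```text
time_s: 1.7
tcp_pos: [0.5068, 0.1923, 0.1404]
orientation: [-2.008, -1.696, -0.692]
contact_force: [0.9, 0.6, 1.1]
grip_width: 0.0854
```

```bash
python3 - <<'E'
from h import *
c=shot('scene','scene1'); shot('top','top1'); o=get_obs(); print(o['time_s'],o['tcp_pos'],o['joint_pos'])
R=toolR(38); go([.5175,.253,.06],R); print('grip pix',proj(c,[.5175,.253,.06]))
im=c['pixels']; cv2.imwrite('pics/s1c.png',cv2.resize(im[260:460,180:420],None,fx=3,fy=3))
E
```

```text
1.8 [0.50802354 0.19227051 0.1417404 ] [-0.13901269  0.37400088 -0.54722485  0.62363528  0.66301219  1.60736653]
turn [0.02 0.2  0.02] shift [  9.5  60.7 -81.7]
grip pix [271.68518381 372.46534795]
```

View pics/s1c.png

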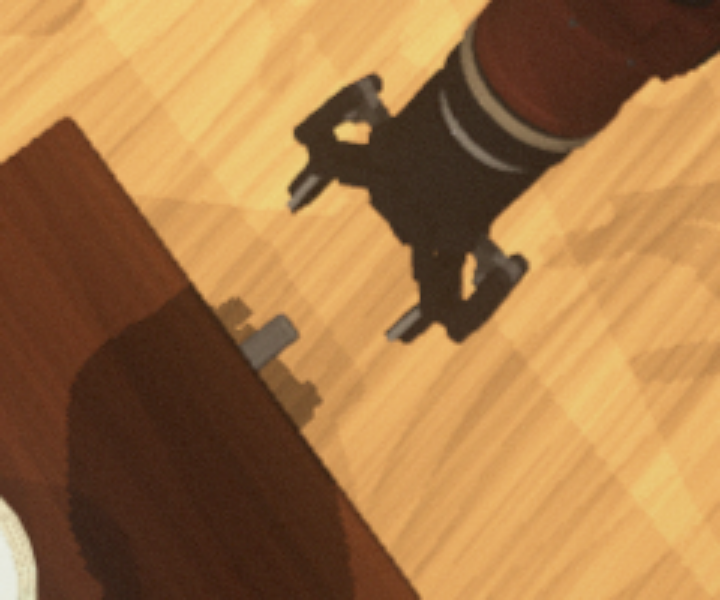

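The crop shows the pull with its tip near (275,368) in the full image, lying between the open fingers, and the predicted grip point falls on the bar. I'll go in and grip.

Request:
{"api": "carry_out", "payload": {"series": [[0,0,0,3,18,-24,1],[0,0,0,6,36,-48,1],[0,0,0,8,50,-67,1],[0,0,0,9,58,-78,1],[0,0,0,9.5,60.5,-81.5,1],[0,0,0,9.5,60.5,-81.5,0],[0,0,0,9.5,60.5,-81.5,-1],[0,0,0,9.5,60.5,-81.5,-1],[0,0,0,9.5,60.5,-81.5,-1],[0,0,0,9.5,60.5,-81.5,-1],[0,0,0,9.5,60.5,-81.5,-1],[0,0,0,9.5,60.5,-81.5,-1]], "newtons": 60}}

```text
time_s: 3.0
tcp_pos: [0.5182, 0.2521, 0.0593]
orientation: [-2.01, -1.698, -0.696]
contact_force: [4.1, -2.6, 1.1]
grip_width: 0.0169
```

Request:
{"api": "carry_out", "payload": {"series": [[0,0,0,-0.3,-2,0,-1],[0,0,0,-1,-6,0,-1],[0,0,0,-2,-12,0,-1],[0,0,0,-3.3,-20,0,-1],[0,0,0,-4.7,-28,0,-1],[0,0,0,-6,-36,0,-1],[0,0,0,-7.4,-44,0,-1],[0,0,0,-8.8,-52,0,-1],[0,0,0,-10.2,-60,0,-1],[0,0,0,-11.5,-68,0,-1],[0,0,0,-12.8,-76,0,-1],[0,0,0,-14.2,-84,0,-1],[0,0,0,-15.6,-92,0,-1],[0,0,0,-17,-100,0,-1],[0,0,0,-18.3,-108,0,-1],[0,0,0,-19.6,-116,0,-1],[0,0,0,-21,-124,0,-1],[0,0,0,-22,-131,0,-1],[0,0,0,-23,-136,0,-1],[0,0,0,-23.6,-139,0,-1]]}}

```text
time_s: 5.0
tcp_pos: [0.4945, 0.113, 0.0593]
orientation: [-2.009, -1.698, -0.696]
contact_force: [7.2, 0.9, 2.1]
grip_width: 0.0168
```

Request:
{"api": "carry_out", "payload": {"series": [[0,0,0,-0.5,-3,0,-1],[0,0,0,-1,-6,0,-1],[0,0,0,-1.5,-9,0,-1],[0,0,0,-2,-12,0,-1],[0,0,0,-2.4,-14,0,-1],[0,0,0,-2.7,-16,0,-1],[0,0,0,-3,-18,0,-1],[0,0,0,-3.2,-19,0,-1],[0,0,0,-3.2,-19,0,-1]]}}

```text
time_s: 5.9
tcp_pos: [0.4913, 0.0941, 0.0593]
orientation: [-2.009, -1.698, -0.696]
contact_force: [5.8, -0.7, 4.7]
grip_width: 0.0172
```

Request:
{"api": "carry_out", "payload": {"series": [[0,0,0,-0.3,-1.5,0,-1],[0,0,0,-0.5,-3,0,-1],[0,0,0,-0.7,-4.5,0,-1],[0,0,0,-0.8,-5,0,-1],[0,0,0,-0.8,-5,0,-1],[0,0,0,-0.8,-5,0,-1]]}}

```text
time_s: 6.5
tcp_pos: [0.491, 0.0931, 0.0594]
orientation: [-2.001, -1.698, -0.703]
contact_force: [26.3, 39.4, -24.6]
grip_width: 0.0172
```

The stop is reached: force jumped to about 40 N and the tool stalled. I'll ease the load, release, and retreat along the tool axis.

Request:
{"api": "carry_out", "payload": {"series": [[0,0,0,0.4,2.5,0,-1],[0,0,0,0.6,3.6,0,-1],[0,0,0,0.6,3.6,0,-0.5],[0,0,0,0.6,3.6,0,0.3],[0,0,0,0.6,3.6,0,1],[0,0,0,0.6,3.6,0,1],[0,0,0,0.6,3.6,0,1],[0,0,0,-1,-5,12,1],[0,0,0,-4,-23,36,1],[0,0,0,-7,-42,60,1],[0,0,0,-11,-65,95,1],[0,0,0,-11,-65,140,1],[0,0,0,-11,-80,190,1],[0,0,0,-11,-110,240,1],[0,0,0,-11,-140,270,1],[0,0,0,-11,-140,270,1]]}}

```text
time_s: 8.1
tcp_pos: [0.4793, -0.0538, 0.3322]
orientation: [-2.014, -1.7, -0.696]
contact_force: [0.3, -0.1, -0.5]
grip_width: 0.0854
```

```bash
python3 - <<'E'
from h import *
s=shot('scene','scene2'); c=shot('top','top2'); o=get_obs(); print(o['time_s'],o['tcp_pos'],o['contact_force'])
cv2.imwrite('pics/s2c.png',np.hstack([cv2.resize(s['pixels'][180:480,60:400],None,fx=1.17,fy=1.17), cv2.resize(c['pixels'][170:400,150:410],None,fx=1.52,fy=1.526)[:351]]))
E
```

```text
8.2 [ 0.47816127 -0.05122011  0.32869856] [0.38938062 0.90893452 0.14859855]
```

View pics/s2c.png

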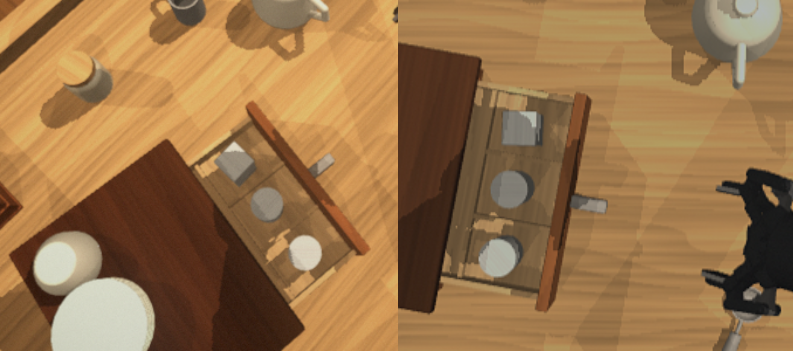

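The drawer is fully open with all three tins standing. The square tin is in the far compartment, at about (493,254) of the left crop's scene and near (492,254) in the top image. I'll zoom in on its lid.

```bash
python3 - <<'E'
from h import *
a=cv2.imread('pics/scene2.png')[290:350,230:290]; b=cv2.imread('pics/top2.png')[225:285,205:265]
cv2.imwrite('pics/z2.png',np.hstack([cv2.resize(i,(400,400),interpolation=cv2.INTER_CUBIC) for i in(a,b)]))
E
```

```text
(no output)
```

View pics/z2.png

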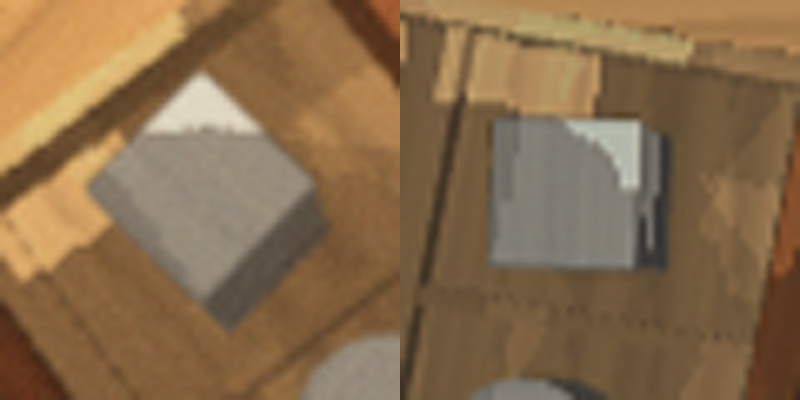

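In the zoom the lid corners are (202,72), (315,187), (205,302) and (88,185) on the left, and (93,118), (242,118), (236,270) and (90,268) on the right.

```bash
python3 - <<'E'
from h import *
np.set_printoptions(precision=4,suppress=True)
for n,off,P in(('scene2',(230,290),[(202,72),(315,187),(205,302),(88,185)]),('top2',(205,225),[(93,118),(242,118),(236,270),(90,268)])):
    c=load(n); Q=np.array([ray(c,(off[0]+x/6.667-.5,off[1]+y/6.667-.5),.113)[:2] for x,y in P])
    r=cv2.minAreaRect((Q*1000).astype(np.float32)); print(n,Q.mean(0),r, [np.degrees(np.arctan2(*(Q[(i+1)%4]-Q[i])[::-1]))%90 for i in range(4)])
R=toolR(0)
go([.5588,.145,.30],R); print(R)
E
```

```text
scene2 [0.5954 0.1963] ((595.3150634765625, 196.03517150878906), (43.375675201416016, 45.75678253173828), 88.33866119384766) [np.float64(87.22351996190278), np.float64(89.0580680980344), np.float64(88.3386606944166), np.float64(88.18500931088364)]
top2 [0.5955 0.1956] ((595.6262817382812, 195.39031982421875), (45.240108489990234, 46.18307876586914), 89.8601303100586) [np.float64(0.5236030622970986), np.float64(88.63717344069374), np.float64(89.72561908388575), np.float64(89.86012656891978)]
turn [-37.4    6.48   0.08] shift [ 80.6 196.2 -28.7]
[[ 0.1668  0.986   0.    ]
 [ 0.986  -0.1668  0.    ]
 [ 0.      0.     -1.    ]]
```

```bash
python3 - <<'E'
from h import *
a=np.radians(-1); y=np.array([np.cos(a),np.sin(a),0]); go([.5955,.193,.20],toolR(0,y)); print(get_obs()['joint_pos'])
E
```

```text
turn [-37.81   3.66   8.36] shift [ 117.3  244.2 -128.7]
[-0.63202883  0.3218162  -0.08944722  1.49274081  0.58373184  1.00683501]
```

Request:
{"api": "carry_out", "payload": {"series": [[-8,0.8,1.8,18,35,0,0.6],[-15,1.5,3.5,36,75,0,0.6],[-22,2.2,5,54,115,0,0.6],[-30,3,6.7,75,160,0,0.6],[-37.81,3.66,8.36,95,200,-20,0.6],[-37.81,3.66,8.36,110,230,-50,0.6],[-37.81,3.66,8.36,117,244,-90,0.6],[-37.81,3.66,8.36,117,244,-129,0.6],[-37.81,3.66,8.36,117,244,-129,0.6],[-37.81,3.66,8.36,117,244,-129,0.6],[-37.81,3.66,8.36,117,244,-129,0.6]]}}

```text
time_s: 9.3
tcp_pos: [0.5955, 0.1937, 0.2016]
orientation: [-2.24, -2.202, -0.002]
contact_force: [-0.1, 0.2, 1.1]
grip_width: 0.0685
```

```bash
python3 - <<'E'
from h import *
a=np.radians(-1); y=np.array([np.cos(a),np.sin(a),0]); go([.5955,.193,.10],toolR(0,y)); o=get_obs(); print(o['tcp_pos'],o['grip_width'])
s=shot('scene','scene3'); c=shot('top','top3')
cv2.imwrite('pics/z3.png',np.hstack([cv2.resize(i,(400,400)) for i in(s['pixels'][250:410,180:340],c['pixels'][180:340,160:320])]))
E
```

```text
turn [-0.07  0.04  0.  ] shift [  -0.    -0.7 -101.6]
[0.59553821 0.19370262 0.20159424] 0.06853264204051418
```

View pics/z3.png

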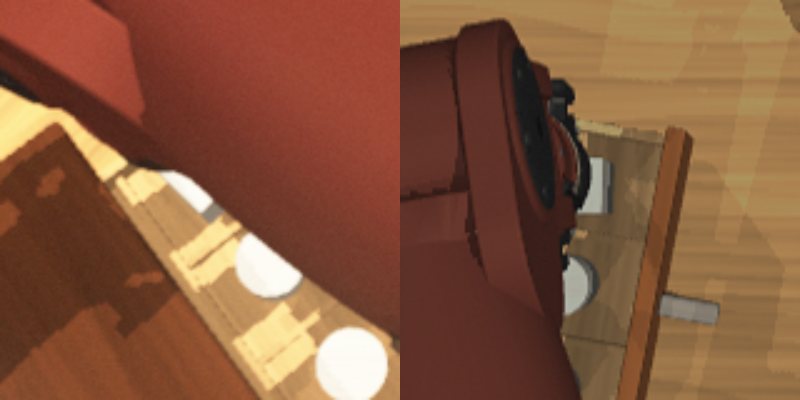

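The view from above is partly hidden by the wrist, but all the tins are standing and the tin lies under the gripper where I expected. I'll descend slowly and watch the force.

Request:
{"api": "carry_out", "payload": {"series": [[0,0,0,0,-0.7,-15,0.6],[0,0,0,0,-0.7,-30,0.6],[0,0,0,0,-0.7,-45,0.6],[0,0,0,0,-0.7,-60,0.6],[0,0,0,0,-0.7,-70,0.6],[0,0,0,0,-0.7,-80,0.6],[0,0,0,0,-0.7,-80,0.6]]}}

```text
time_s: 10.1
tcp_pos: [0.5944, 0.1928, 0.1189]
orientation: [-2.239, -2.2, 0.003]
contact_force: [-0.1, -0.7, -0.2]
grip_width: 0.0685
```

Request:
{"api": "carry_out", "payload": {"series": [[0,0,0,0,0,-6,0.6],[0,0,0,0,0,-12,0.6],[0,0,0,0,0,-18,0.6],[0,0,0,0,0,-21,0.6],[0,0,0,0,0,-21,0.6]]}}

```text
time_s: 10.6
tcp_pos: [0.5944, 0.193, 0.0979]
orientation: [-2.239, -2.201, 0.003]
contact_force: [-1.2, -0.1, 0.4]
grip_width: 0.0686
```

Request:
{"api": "carry_out", "payload": {"series": [[0,0,0,0,0,0,0.3],[0,0,0,0,0,0,0.1],[0,0,0,0,0,0,-0.2],[0,0,0,0,0,0,-0.2],[0,0,0,0,0,0,-0.2],[0,0,0,0,0,0,-0.2],[0,0,0,0,0,0,-0.2]], "newtons": 40}}

```text
time_s: 11.3
tcp_pos: [0.5951, 0.193, 0.0989]
orientation: [-2.239, -2.202, 0.0]
contact_force: [0.2, 0.2, 5.0]
grip_width: 0.0457
```

Request:
{"api": "carry_out", "payload": {"series": [[0,0,0,0,0,4,-0.2],[0,0,0,0,0,10,-0.2],[0,0,0,0,0,20,-0.2],[0,0,0,0,0,35,-0.2],[0,0,0,0,0,50,-0.2],[0,0,0,0,0,65,-0.2],[0,0,0,0,0,85,-0.2],[0,0,0,0,0,105,-0.2],[0,0,0,0,0,130,-0.2],[0,0,0,0,0,150,-0.2],[0,0,0,0,0,165,-0.2],[0,0,0,0,0,170,-0.2]]}}

```text
time_s: 12.5
tcp_pos: [0.5954, 0.1932, 0.2708]
orientation: [-2.24, -2.202, -0.002]
contact_force: [1.0, -0.0, -3.9]
grip_width: 0.0457
```

Request:
{"api": "carry_out", "payload": {"series": [[0,0,-1,-2,-7,0,-0.2],[0,0,-3,-7,-22,0,-0.2],[0,0,-6,-14,-44,0,-0.2],[0,0,-10,-23,-73,0,-0.2],[0,0,-15,-33,-106,0,-0.2],[0,0,-20,-44,-140,0,-0.2],[0,0,-25,-55,-175,0,-0.2],[0,0,-30,-67,-212,0,-0.2],[0,0,-35,-79,-250,0,-0.2],[0,0,-40,-91,-288,0,-0.2],[0,0,-46,-103,-326,0,-0.2],[0,0,-52,-115,-364,0,-0.2],[0,0,-57,-126,-400,0,-0.2],[0,0,-62,-137,-435,0,-0.2],[0,0,-67,-148,-470,0,-0.2],[0,0,-71,-157,-500,0,-0.2],[0,0,-74,-165,-526,0,-0.2],[0,0,-76,-171,-545,0,-0.2],[0,0,-78,-174,-554,0,-0.2],[0,0,-78,-175,-557,0,-0.2]]}}

```text
time_s: 14.5
tcp_pos: [0.4185, -0.3645, 0.2678]
orientation: [-3.125, -0.296, 0.001]
contact_force: [0.1, 1.0, -2.8]
grip_width: 0.046
```

Request:
{"api": "carry_out", "payload": {"series": [[0,0,0,0,0,-10,-0.2],[0,0,0,0,0,-30,-0.2],[0,0,0,0,0,-55,-0.2],[0,0,0,0,0,-80,-0.2],[0,0,0,0,0,-105,-0.2],[0,0,0,0,0,-125,-0.2],[0,0,0,0,0,-137,-0.2],[0,0,0,0,0,-142,-0.2],[0,0,0,0,0,-142,-0.2],[0,0,0,0,0,-142,-0.2]]}}

```text
time_s: 15.5
tcp_pos: [0.4203, -0.3642, 0.1273]
orientation: [-3.126, -0.302, -0.002]
contact_force: [-0.6, -0.1, -2.7]
grip_width: 0.0453
```

```bash
python3 - <<'E'
from h import *
s=shot('scene','scene4'); c=shot('top','top4'); o=get_obs(); print(o['tcp_pos'],o['contact_force'],o['grip_width'],o['joint_pos'])
cv2.imwrite('pics/z4.png',np.hstack([cv2.resize(i,(400,400)) for i in(s['pixels'][100:260,390:550],c['pixels'][240:400,400:560])]))
E
```

```text
[ 0.42027735 -0.36443598  0.12743783] [ 0.15298783  0.5496628  -2.70825337] 0.045348770149987144 [-8.46640708e-01  4.45686838e-01 -2.63853434e-01  8.60835926e-01
  1.54788316e-03  2.10243393e+00]
```

View pics/z4.png

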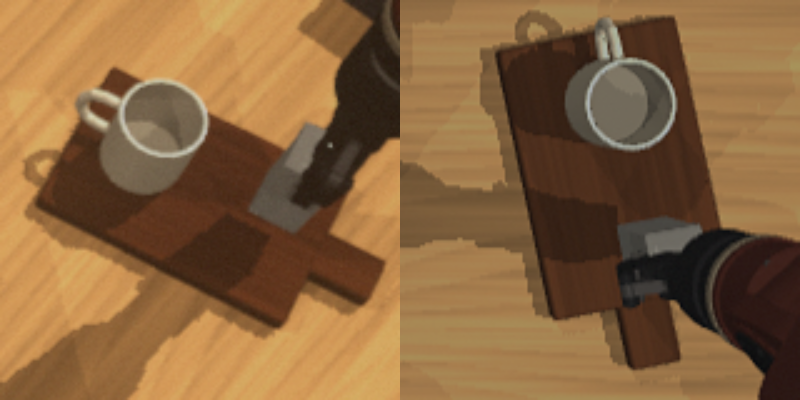

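The tin hangs upright above the free half, clear of the mug. In the top crop its visible edges run from x≈618 to 700. I'll check that sideways position against the board.

```bash
python3 - <<'E'
from h import *
c=load('top4')
p=ray(c,(400+259/2.5,338),.1415);print(p); print('expected px lid, base',proj(c,[.423,-.3635,.1415]),proj(c,[.423,-.3635,.0565]))
B=[(498,50),(675,16),(722,232),(552,320)]
b=np.array([.4869,-.3508]);t=np.radians(11.2);R=np.array([[np.cos(t),np.sin(t)],[-np.sin(t),np.cos(t)]])
print(R@(p[:2]-b),R@(np.array([.423,-.3635])-b))
E
```

```text
[ 0.4332492  -0.35050637  0.1415    ]
expected px lid, base [510.2311053  343.30140464] [497.12304416 338.5216042 ]
[-0.052572    0.01070886] [-6.51498107e-02 -4.65554300e-05]
```

The position agrees to within about 10 mm, and the margins are 40 mm or more. Lowering.

Request:
{"api": "carry_out", "payload": {"series": [[0,0,0,0,0,-7,-0.2],[0,0,0,0,0,-15,-0.2],[0,0,0,0,0,-23,-0.2],[0,0,0,0,0,-29,-0.2],[0,0,0,0,0,-32,-0.2],[0,0,0,0,0,-34,-0.2],[0,0,0,0,0,-35,-0.2],[0,0,0,0,0,-35,-0.2]]}}

```text
time_s: 16.4
tcp_pos: [0.4199, -0.3641, 0.0915]
orientation: [-3.125, -0.302, -0.001]
contact_force: [0.4, -0.5, -2.6]
grip_width: 0.0454
```

Request:
{"api": "carry_out", "payload": {"series": [[0,0,0,0,0,-0.7,-0.2],[0,0,0,0,0,-1.4,-0.2],[0,0,0,0,0,-2.1,-0.2],[0,0,0,0,0,-2.1,-0.2]]}}

```text
time_s: 16.8
tcp_pos: [0.4198, -0.3639, 0.0894]
orientation: [-3.125, -0.302, -0.001]
contact_force: [-0.5, -0.3, -2.5]
grip_width: 0.0455
```

Request:
{"api": "carry_out", "payload": {"series": [[0,0,0,0,0,-0.5,-0.2],[0,0,0,0,0,-1,-0.2],[0,0,0,0,0,-1.5,-0.2],[0,0,0,0,0,-1.5,-0.2]]}}

```text
time_s: 17.2
tcp_pos: [0.4199, -0.3641, 0.0889]
orientation: [-3.126, -0.302, -0.002]
contact_force: [-2.3, 2.1, 10.1]
grip_width: 0.0459
```

Contact: the force rose to +10 N at 0.889 dm, as predicted. I'll open gently and go straight up.

Request:
{"api": "carry_out", "payload": {"series": [[0,0,0,0,0,0.5,-0.2],[0,0,0,0,0,0.5,0.15],[0,0,0,0,0,0.5,0.3],[0,0,0,0,0,0.5,0.5],[0,0,0,0,0,0.5,0.7],[0,0,0,0,0,0.5,0.7],[0,0,0,0,0,0.5,0.7],[0,0,0,0,0,8,0.7],[0,0,0,0,0,20,0.7],[0,0,0,0,0,40,0.7],[0,0,0,0,0,70,0.7],[0,0,0,0,0,110,0.7],[0,0,0,0,0,150,0.7],[0,0,0,-20,30,180,0.7],[0,0,0,-40,70,190,0.7],[0,0,0,-60,110,190,0.7],[0,0,0,-80,150,190,0.7],[0,0,0,-90,170,190,0.7],[0,0,0,-90,170,190,0.7],[0,0,0,-90,170,190,0.7]]}}

```text
time_s: 19.2
tcp_pos: [0.3302, -0.1942, 0.279]
orientation: [-3.127, -0.303, -0.003]
contact_force: [0.4, 0.1, 0.0]
grip_width: 0.0728
```

```bash
python3 - <<'E'
from h import *
s=shot('scene','scene5'); c=shot('top','top5'); o=get_obs(); print(o['time_s'],o['tcp_pos'],o['contact_force'],o['grip_width'])
cv2.imwrite('pics/z5.png',np.vstack([np.hstack([cv2.resize(i,(400,300)) for i in(s['pixels'][100:250,370:570],c['pixels'][240:390,400:600])]),np.hstack([cv2.resize(i,(400,300)) for i in(s['pixels'][250:430,200:440],c['pixels'][180:360,160:400])])]))
E
```

```text
19.3 [ 0.33036657 -0.19484898  0.27847001] [-0.49217169 -0.33116309 -0.40560428] 0.07280493279973277
```

View pics/z5.png

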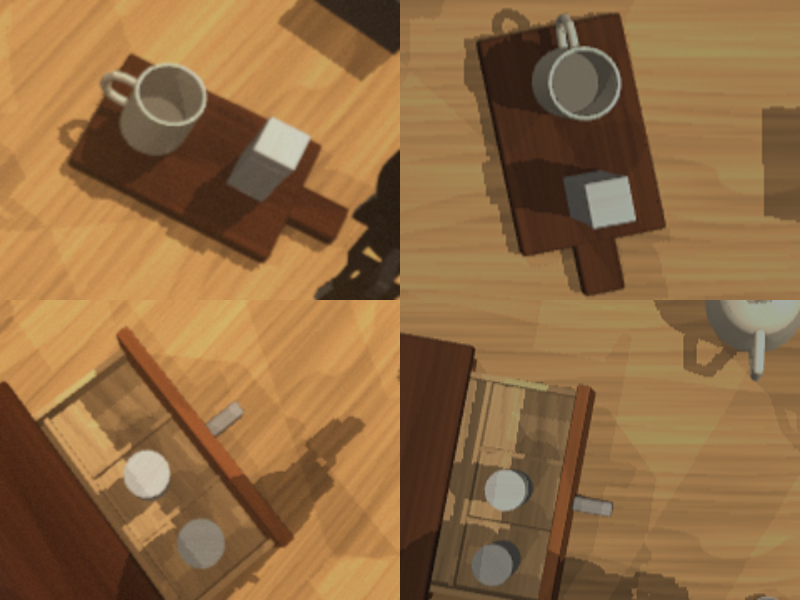

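```bash
python3 - <<'E'
from h import *
c=load('top5'); p=ray(c,(505,341),.103); d=p[:2]-[.4869,-.3508]; t=np.radians(11.2); print('tin in board',np.cos(t)*d[0]+np.sin(t)*d[1],-np.sin(t)*d[0]+np.cos(t)*d[1])
a,b=[cv2.imread(f'pics/top{k}.png') for k in(2,5)]
print('pull tip out',[(ray(c,q,.073)[:2]-[.5255,.2917])@U[:2] for q in[(287,305)]], 'pull diff',cv2.absdiff(a,b)[296:312,260:290].mean())
print(job.finish_job())
E
```

```text
tin in board -0.06539797593401697 -0.0019349523886873447
pull tip out [np.float64(0.21500136809070772)] pull diff 13.88888888888889
the job is handed in; nothing more can be done
None
```

The job is done and handed in at about 19 s of the 64 s allowed. I pulled the drawer to its stop, lifted the square tin out and stood it on the free half of the board. No verdict was reported, so what follows is from my own checks.

- **Drawer:** at the stop the tool stalled and the force rose to about 40 N. The last picture puts the pull's tip 215 mm from the cabinet front, which means the drawer is about 165 mm out. The pull sits at the same pixels as before the tin was lifted. A plain image comparison at the pull gave a mean change of about 14 grey levels; I put this down to changed shadows but did not check it.
- **Square tin:** the last picture shows it upright on the board, at about x = -65 mm and y = -2 mm in the board's frame. It touched down at about 10 N. A rough check while it was still in the air was 10 mm or so off, but the gripper hid part of the tin in that view.
- **Everything else:** both round tins are standing in the drawer. The mug and teapot look unmoved, though I did not measure them. The arm is clear of everything.

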